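# Wedge the spring clip off the mount spindle and fit its spacers

### The job

Take the wedge from its stand and drive it down into the slot between the spindle and the bow of the spring clip, bevel towards the bow, until the clip spreads and comes off the spindle; push the clip along the plate with the wedge, never touching it with the fingers, and leave it lying flat on the plate with its bow about 8 cm or more from the spindle. Then thread the wide spacer onto the spindle, flat on the plate, and the narrow spacer on top of it. At the end the wedge hangs in its stand again, and the counterweight, eyepiece and nut are where they were.

Things in the scene. Friction and masses are not known exactly. Their poses are not given: they have to be found in the camera images.
- mount: Fixed mount: a level aluminium plate, 8 mm thick, on four studs, top 85 mm above the table, with a steel spindle standing up through it. Origin: on the spindle's axis at table level; z up; x runs along the plate from spindle to the clip's bow. Plate from x = -60 to +170 mm, y = +-75 mm; 7 mm bolt heads on top, 14 mm in from each corner. Place and yaw vary.
- seat (a point): On the spindle's axis at the height of the plate's top; axes as the mount's. The spindle is 18 mm across, oiled, and rises 38 mm above this point, with a domed tip (radius 9 mm).
- slot (a point): Centre of a slot through the plate beside the spindle, at its top: 20 mm wide in the mount's y, from the spindle's surface (x = 9 mm) to x = 43 mm. Free below it down to 8 mm above the table.
- clip: Loose dark spring clip flat on the plate round the spindle: a U in plan, 10 mm high, 100 g, oiled. Origin: jaws' centre, underside; at the start on the spindle's axis, its x (to the bow) along the mount's x. Two sprung legs at y = +-9.5 to 14.5 mm run from x = 27 to -13 mm, with lips 12 mm apart at x = -8 mm behind the spindle. The legs spread 3 mm each to let the lips round the spindle.
- clip_bow (a point): Middle of the clip's bow, at half its height: a straight bar 33 mm long in y, x = 21 to 27 mm in the clip's frame, crossing the slot; 12 mm are free between spindle and bow at the start. Pulling the clip off takes about 5 to 10 N on the bow along +x; pushed 18 mm out, the lips are wholly past the spindle.
- clip_leg_l (a joint): Outward swing of the clip's leg at +y, rad: 0 closed (at rest), about 0.08 as the lips round the spindle; springs back.
- clip_leg_r (a joint): The same for the clip's leg at -y.
- wedge: Steel wedge with wooden handle, 150 mm long, 160 g, hanging tip down in its stand. Origin: at the tip, on the flat face, mid width; z up to the handle. Blade 12 mm wide (y = +-6); flat face is x = 0; bevel on the +x side: 4 mm thick at the tip, growing 1 mm per 3 mm to 30 mm at z = 78 mm; then a straight shank to z = 88 mm. Crossbar at z = 88 to 94 mm: x = 0 to 30 mm, y = +-25 mm.
- wedge_tip (a point): Middle of the wedge's tip (x = 2 mm, z = 0 in the wedge's frame). With the flat face along the spindle, bevel to the bow, and the tip 65 mm below the plate's top, the bow is pushed out 17 mm or more; that takes under 10 N downwards.
- wedge_handle (a point): Middle of the wedge's handle, where to grip it: 128 mm above the tip, x = 15 mm in the wedge's frame. The handle is 24 mm in x (3 to 27) by 20 mm in y, from z = 94 to 150 mm.
- stand: Fixed wooden stand: upright pocket, inside 36 mm (x) by 20 mm (y), outside 56 x 40 mm, rim 100 mm above the table. Origin: under the pocket's centre at table level; z up. The wedge hangs with its crossbar on the rim, tip 12 mm above the table, axes parallel to the stand's, its x = 15 mm over the pocket's centre. It may go back either way round.
- spacer_wide: Loose flat aluminium ring on the table: 56 mm outside, 24 mm bore, 14 mm high, 120 g. Origin: centre of its underside.
- spacer_narrow: Loose flat aluminium ring on the table: 38 mm outside, 24 mm bore, 14 mm high, 60 g. Origin: centre of its underside. The spacers change places between starts.
- counterweight: Bystander: black cylinder, 90 mm across, 50 mm high, 0.9 kg. Origin: centre of its underside.
- eyepiece: Bystander: small dark eyepiece standing up, 44 mm across, 75 mm high. Origin: centre of its underside.
- nut: Bystander: dark hexagon nut, 30 mm across flats, 16 mm high. Origin: centre of its underside.
Mind the look-alikes: they are no part of the job. Several things have the shape of the stand; the one meant has the colours described above. Leave any green or purple look-alike of the spacer_narrow alone.

How it is judged:
By the outcome, as a careful person would: the job done as asked, in the order asked, and still so for the second after the job is handed in, with the robot touching nothing.
It also fails if it takes over 72 s, if anything falls off the work surface, if the arm or the gripper's body presses on something with over 40 N, if the wrist force passes 120 N, or if a joint passes its speed limit or range.

### The arm

A 6-joint arm with a two-finger parallel gripper is mounted at the origin on the work surface. World frame = base frame: x ahead of the robot, y to its left, z up, the work surface at z = 0. Lengths are in m, angles in rad, forces in N, time in s.
With the tool pointing down it reaches from about 0.35 to 0.775 m from the base axis. Payload 5.5 kg.
Tool frame: the origin (TCP) lies midway between the tips of the shut fingers; the grasp point (between the pads) lies 19 mm behind it; z points along the fingers, y is the line along which they close (so a half turn about z gives the same grasp; the last joint's range is limited). The gripper opens to 85 mm and grips with 20 to 120 N. Pads are 22 mm wide; open, the fingers measure 114 mm over their backs; the gripper's body (76 mm by 85 mm) begins 54 mm behind the grasp point. The pads swing forward as they close: fully open they stand 13 mm farther back than shut.
Start: joints at [-1.348, 0.313, 0.046, 1.304, 0, 1.431], TCP at [0.204, -0.538, 0.231] pointing down, gripper open.
Joint ranges: [-2.76, 2.76], [-0.86, 1.69], [-1.03, 1.26], [-2.2, 2.34], [-1.47, 1.5], [-3.14, 3.14]. Speed limits (rad/s): [2.57, 2.57, 3.14, 3.14, 3.14, 3.14].

### API

Orientations are given as [roll, pitch, yaw] about the fixed x, y, z axes, in that order (R = Rz(yaw) Ry(pitch) Rx(roll)).
In Python, from station import bot gives the robot as it stands.
- The arm moves only by the tool carry_out, never from a script. Its argument "series" is a list that holds one entry, the list of rows, each a list of 7 numbers: the turn, a rotation vector about the world's x, y, z in rad, then the shift along the world's x, y, z in m, then the opening in per cent of the stroke, from 0 (shut) to 100 (fully open). A call has 1 to 5 rows; each row shifts and turns the commanded pose from where the row before left it; what a row does not reach is not made up. A row lasts 1/8 s, in which the tool goes at most 62.5 mm and 10.7 degrees, less where a joint would pass 70% of its speed; a pose out of reach is approached as far as the arm can. A call is refused whole if a number of a shift passes 0.0625 or a number of a turn 0.188, either way. A call with a gripper value outside its range is refused whole. The fingers move at their own pace and stop on an object; the grip force is fixed at half the most. Time passes only in rows, so rows that do not move let the fingers close. It gives the time, the measured TCP pose, the force, the opening and the grip force at its end, in the units of the state.
- bot.get_state(): the state, without advancing time (a new reading comes with each control period).
- bot.camera(name): name is "scene" or "top" or "wrist"; returns a dict with "img" (384x512x3 uint8, blue, green, red), "intrinsics" (3x3 intrinsics, pixels), "R" (3x3) and "t" (3): a world point X has camera coordinates R X + t; the wrist camera has in their place "tool_from_camera" (4x4, takes a point from camera to tool coordinates, whose origin is the TCP and whose axes are the flange's). Camera axes: x right, y down, z forward; pixel columns grow to the right and rows downward; lengths in m; the calibration is good to about 2 mm. A picture is of the moment at which its call begins: read the wrist's pose just before it. There is no depth.
- bot.sign_off(): hands the job in; it is judged then, once.
The state is a dict: "time_s": time; "q": joint angles; "joint_vel": joint speeds; "joint_torque": joint torques, N m; "eef_pos": TCP position; "orientation": TCP orientation; "ft_force": force on the tool from outside, world axes, zero at the start; "torque": the same for the moment, N m; "grip_width": finger opening in m; "grip_force": force on a finger pad.
Only numpy, scipy, OpenCV 4.12 (cv2) and the standard library are available. Lean on these libraries where they do the work, as an engineer would, in place of code of your own. Each camera call takes 0.05 s, during which the arm holds its last target. There are 200 camera calls.

## Working session

There is one attempt and no reset: what is moved stays moved. The work goes in short steps, Python scripts to look and compute and a tool call to move; the robot and the scene stay as the last step left them, time stands still between calls to the robot, and variables do not carry over. Pictures are saved under pics/ and viewed, at most 10 in all, crops included, and the job is handed in when it is done.

Besides the shell and the picture viewer there is one more tool, called after "Call:" as name(argument=value, ...) on one line, values as JSON. carry_out: Moves the arm, as the interface text tells. Its arguments: {"type":"object","properties":{"series":{"type":"array","items":{"type":"array","items":{"type":"array","items":{"type":"number"}}}}},"required":["series"]}

```bash
ls; mkdir -p pics
python3 - <<'E'
from station import bot
import cv2,numpy as np,pickle
s=bot.get_state();print({k:np.round(v,3).tolist() for k,v in s.items()})
d={}
for n in("scene","top"):
    c=bot.camera(n);d[n]=c;cv2.imwrite(f"pics/{n}0.png",c["img"])
    print(n,np.round(c["intrinsics"],1).tolist(),np.round(c["R"],3).tolist(),np.round(c["t"],3).tolist())
pickle.dump(d,open("cams.pkl","wb"))
E
```

```text
pics
{'time_s': 0.0, 'q': [-1.348, 0.314, 0.045, 1.304, 0.0, 1.431], 'joint_vel': [0.001, 0.0, -0.001, 0.0, -0.001, -0.0], 'joint_torque': [0.0, -48.063, 29.853, 0.019, -0.0, -0.0], 'eef_pos': [0.204, -0.537, 0.23], 'orientation': [-3.14, -0.0, 0.363], 'ft_force': [0.804, -0.595, 0.295], 'torque': [-0.002, -0.01, 0.012], 'grip_force': 0.0, 'grip_width': 0.085}
scene [[439.9, 0.0, 249.1], [0.0, 439.9, 194.3], [0.0, 0.0, 1.0]] [[0.059, 0.998, 0.016], [0.794, -0.037, -0.607], [-0.606, 0.049, -0.794]] [-0.064, -0.362, 1.588]
top [[485.7, 0.0, 248.1], [0.0, 485.7, 193.4], [0.0, 0.0, 1.0]] [[-0.012, -1.0, 0.018], [-0.995, 0.01, -0.098], [0.098, -0.019, -0.995]] [0.042, 0.529, 1.501]
```

Run:
```python
import cv2,numpy as np
a=cv2.imread("pics/top0.png");b=cv2.imread("pics/scene0.png")
cv2.imwrite("pics/top0b.png",cv2.resize(a,(800,600),interpolation=cv2.INTER_CUBIC))
cv2.imwrite("pics/scene0b.png",cv2.resize(b,(800,600),interpolation=cv2.INTER_CUBIC))
```

```text
(no output)
```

View pics/top0b.png

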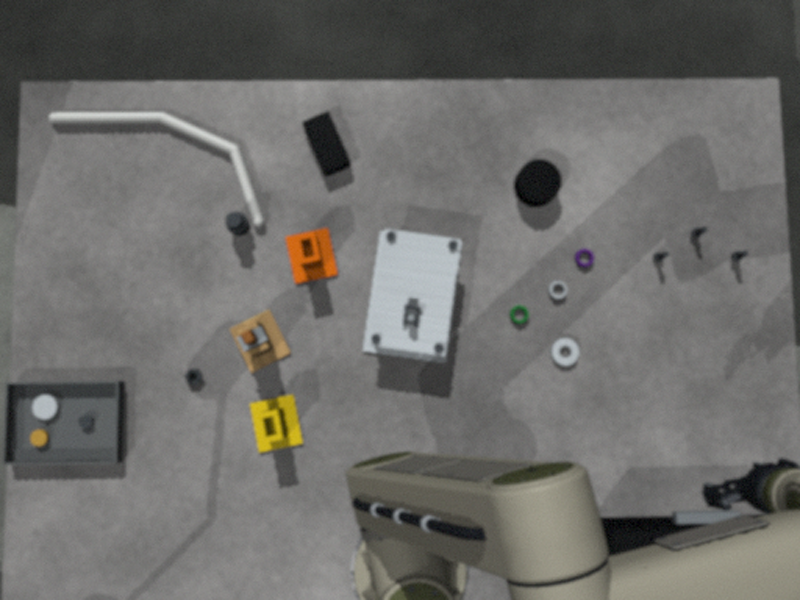

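View pics/scene0b.png

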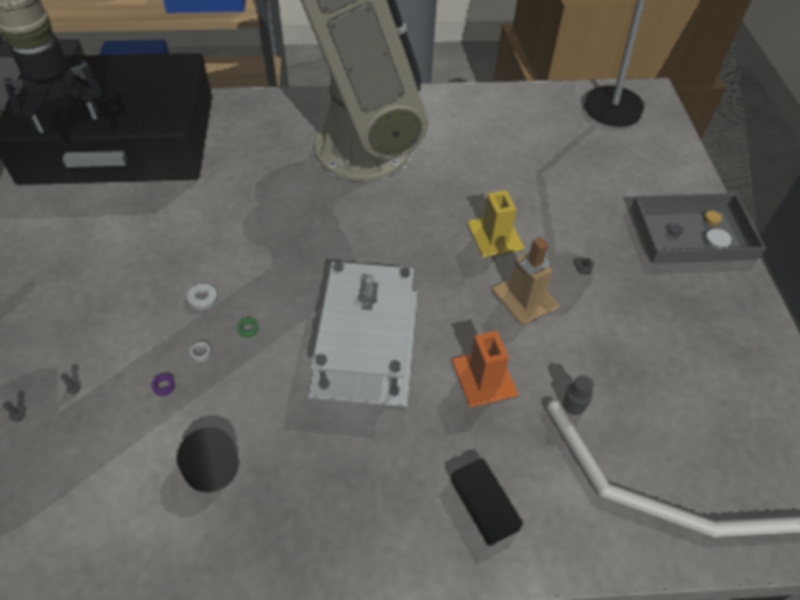

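The top view (800x600) shows the plate at (413,293) with the spindle and clip near (412,313). The wooden stand with the wedge is at (260,340); its look-alikes are yellow (275,423) and orange (311,255). The wide spacer is at (565,352) and the narrow one at (558,290), with look-alikes green (519,315) and purple (584,259). The counterweight is at (538,183), eyepiece (237,223) and nut (194,379). I choose the wooden stand and the plain-metal rings, and check them in one close crop.

```bash
cat > h.py <<'E'
import numpy as np,cv2,pickle
from scipy.spatial.transform import Rotation as Ro
C=pickle.load(open("cams.pkl","rb"))
def w(cam,u,v,z):
    c=C[cam];R=np.array(c["R"]);t=np.array(c["t"]);K=np.array(c["intrinsics"])
    o=-R.T@t; d=R.T@np.linalg.solve(K,[u,v,1.]); return (o+d*(z-o[2])/d[2])[:2]
def proj(cam,X):
    c=C[cam];p=np.array(c["intrinsics"])@(np.array(c["R"])@np.asarray(X)+c["t"]); return p[:2]/p[2]
def wrist(name=None):
    from station import bot
    s=bot.get_state();c=bot.camera("wrist")
    if name: cv2.imwrite(f"pics/{name}.png",cv2.resize(c["img"],(800,600),interpolation=cv2.INTER_CUBIC))
    T=np.eye(4);T[:3,:3]=Ro.from_euler("xyz",s["orientation"]).as_matrix();T[:3,3]=s["eef_pos"]
    M=np.linalg.inv(T@np.array(c["tool_from_camera"]))
    C["wrist"]=dict(R=M[:3,:3],t=M[:3,3],intrinsics=c["intrinsics"]);pickle.dump(C,open("cams.pkl","wb"))
    return c["img"],s
E
python3 - <<'E'
from h import *
k=.64
for n,u,v,z in[("wide",565,352,.014),("narrow",558,290,.014),("green",519,315,.014),("plateA",391,237,.092),("plateB",453,245,.092),("plateC",439,348,.092),("plateD",376,339,.092),("stand base",260,340,.005),("handle",250,338,.138),("eyep",237,220,.075),("nut",194,378,.016),("cw",538,183,.05),("orange",308,250,.1),("yellow",270,425,.1),("pipe",260,222,.02),("spindle",413,300,.123)]:
    print(n,np.round(w("top",u*k,v*k,z),3))
a=cv2.imread("pics/top0.png")
p=cv2.resize(a[140:240,225:325],(400,400),interpolation=cv2.INTER_CUBIC);q=cv2.resize(a[180:260,120:200],(400,400),interpolation=cv2.INTER_CUBIC)
cv2.imwrite("pics/c1.png",np.hstack([p,q]))
E
```

```text
wide [ 0.425 -0.321]
narrow [ 0.552 -0.311]
green [ 0.501 -0.23 ]
plateA [0.649 0.03 ]
plateB [ 0.633 -0.091]
plateC [ 0.433 -0.06 ]
plateD [0.452 0.061]
stand base [0.457 0.295]
handle [0.454 0.294]
eyep [0.689 0.331]
nut [0.382 0.424]
cw [ 0.765 -0.269]
orange [0.624 0.19 ]
yellow [0.292 0.261]
pipe [0.696 0.294]
spindle [ 0.523 -0.01 ]
```

View pics/c1.png

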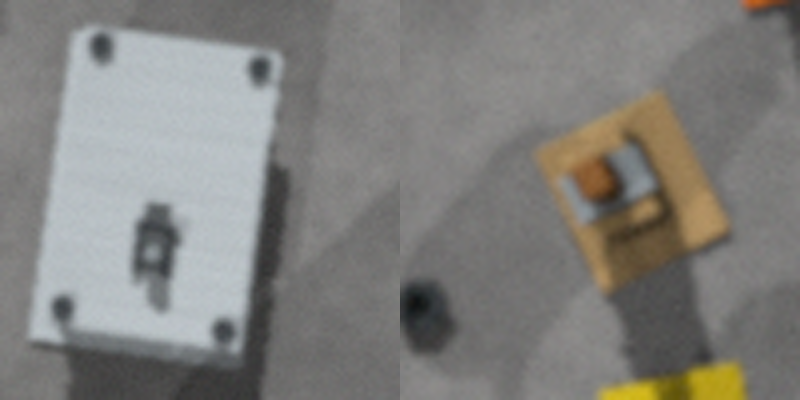

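The crop confirms both choices. On the left are the metal plate with the clip and spindle; on the right is the wooden stand with a brown handle at crop (597,180) and a grey crossbar. Next I set out, turning the hand and looking from closer by on the way.

Call:
carry_out(series=[[[0, 0, 0.165, 0.038, 0.04, 0.02, 100], [0, 0, 0.165, 0.038, 0.04, 0.02, 100], [0, 0, 0.165, 0.038, 0.044, 0.02, 100], [0, 0, 0.165, 0.038, 0.046, 0.02, 100], [0, 0, 0.165, 0.038, 0.048, 0.02, 100]]])

```text
time_s: 0.72
eef_pos: [0.3935, -0.3197, 0.3309]
orientation: [-3.141, -0.0, 1.193]
ft_force: [0.1, -0.2, 0.0]
grip_width: 0.0853
grip_force: 0.0
```

Run:
```python
from h import *
from station import bot
img,s=wrist()
np.set_printoptions(suppress=True,precision=3)
print(s["eef_pos"],s["orientation"],s["q"]);print(np.array(bot.camera("wrist")["tool_from_camera"]),C["wrist"]["intrinsics"])
cv2.imwrite("pics/w1.png",img)
print([np.round(proj("wrist",X)) for X in[(.425,-.321,.014),(.552,-.311,.014)]])
```

```text
[ 0.394 -0.32   0.331] [-3.141 -0.     1.193] [-0.841  0.171  0.103  1.503  0.     1.108]
[[-0.    -0.964 -0.267  0.068]
 [ 1.    -0.    -0.     0.001]
 [ 0.    -0.267  0.964 -0.143]
 [ 0.     0.     0.     1.   ]] [[281.349   0.    255.776]
 [  0.    281.349 189.759]
 [  0.      0.      1.   ]]
[array([274., 148.]), array([347., 113.])]
```

Call:
carry_out(series=[[[0, 0, 0.165, 0.014, 0.052, 0.0, 100], [0, 0, 0.165, 0.014, 0.056, 0.0, 100], [0, 0, 0.165, 0.014, 0.056, 0.0, 100], [0, 0, 0.165, 0.014, 0.056, -0.02, 100], [0, 0, 0.165, 0.01, 0.056, -0.02, 100]]])

```text
time_s: 1.45
eef_pos: [0.4589, -0.0443, 0.2897]
orientation: [3.141, 0.0, 2.016]
ft_force: [1.1, 0.2, 0.3]
grip_width: 0.0857
grip_force: 0.0
```

Run:
```python
from h import *
np.set_printoptions(suppress=True,precision=3)
# rings from the earlier wrist view are in w1.png; now the mount
img,s=wrist("w2")
print(s["eef_pos"],s["orientation"])
print([np.round(proj("wrist",X)*800/512) for X in[(.487,-.007,.123),(.649,.03,.092),(.633,-.091,.092),(.433,-.06,.092),(.452,.061,.092),(.454,.294,.16)]])
```

```text
[ 0.459 -0.044  0.29 ] [3.141 0.    2.016]
[array([457., 242.]), array([655., 282.]), array([559., 398.]), array([361., 267.]), array([453., 131.]), array([ 711., -377.])]
```

View pics/w2.png

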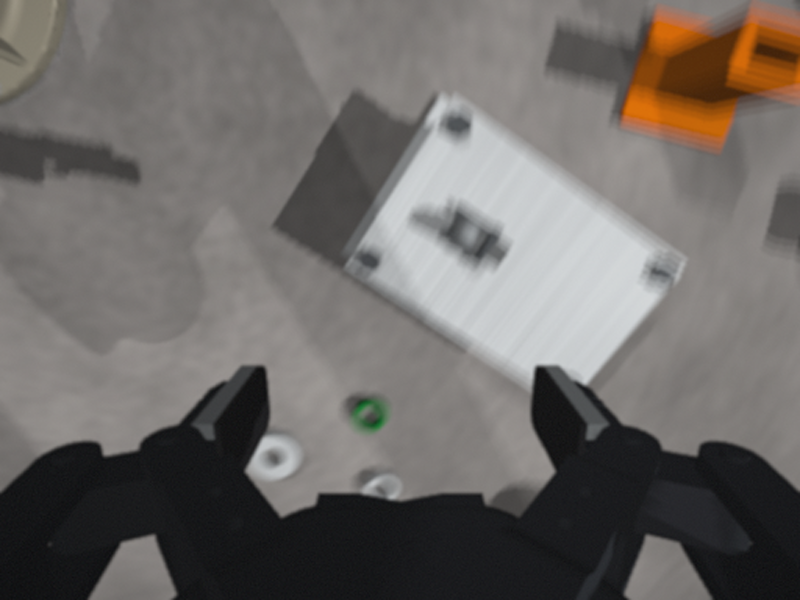

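The wrist view shows bolts at (455,124), (368,262) and (660,268). The spindle tip is near (467,232), with the bow towards (497,255). Now on to the stand, with the mount worked out along the way.

Call:
carry_out(series=[[[0, 0, 0, 0.0, 0.05, 0.0, 100], [0, 0, 0, 0.0, 0.06, 0.0, 100], [0, 0, 0, 0.0, 0.06, 0.0, 100], [0, 0, 0, 0.0, 0.05, 0.0, 100], [0, 0, 0, 0, 0, 0, 100]]])

```text
time_s: 2.12
eef_pos: [0.4583, 0.1769, 0.2898]
orientation: [-3.141, -0.0, 2.017]
ft_force: [-0.0, 0.1, 1.0]
grip_width: 0.0856
grip_force: 0.0
```

Run:
```python
from h import *
np.set_printoptions(suppress=True,precision=4)
k=.64
B={(-46,61):(455,124),(-46,-61):(368,262),(156,61):(660,268)}
P=np.array([w("wrist",u*k,v*k,.092) for u,v in B.values()]);M=np.array(list(B.keys()))/1000.
print(P, w("wrist",467*k,232*k,.123))
Pt=np.array([w("top",u*k,v*k,.092) for u,v in[(376,339),(439,348),(391,237)]])
for Q in(P,Pt):
    Mc=M-M.mean(0);Qc=Q-Q.mean(0)
    th=np.arctan2((Mc[:,0]*Qc[:,1]-Mc[:,1]*Qc[:,0]).sum(),(Mc*Qc).sum())
    R=np.array([[np.cos(th),-np.sin(th)],[np.sin(th),np.cos(th)]]);print("yaw",th,"spindle",Q.mean(0)-R@M.mean(0))
img,s=wrist("w3");print(s["eef_pos"],s["orientation"])
```

```text
[[ 0.4514  0.066 ]
 [ 0.4364 -0.0536]
 [ 0.6464  0.0412]] [0.4897 0.0022]
yaw -0.12241805208712889 spindle [0.4877 0.0003]
yaw -0.15323376055694182 spindle [ 0.4872 -0.0066]
[0.4583 0.1769 0.2898] [-3.1406 -0.0005  2.0166]
```

View pics/w3.png

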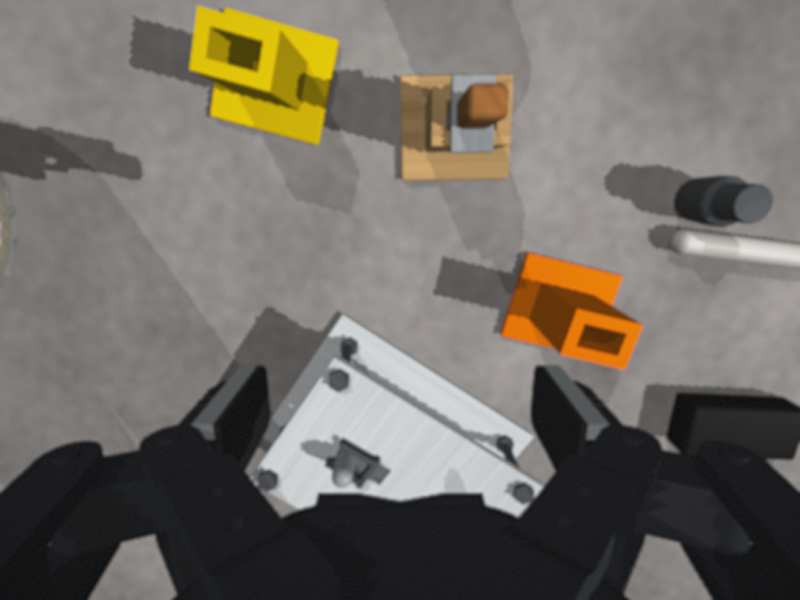

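The stand lines up squarely with the image. The crossbar runs x 451–496 and y 75–151 (centre (473.5,113)), with the handle top near (490,104). Mount bolts are at (338,380), (268,480) and (522,492).

Run:
```python
from h import *
np.set_printoptions(suppress=True,precision=4)
k=.64
P=np.array([w("wrist",u*k,v*k,.092) for u,v in[(338,380),(268,480),(522,492)]]);M=np.array([(-46,61),(-46,-61),(156,61)])/1000.
Mc=M-M.mean(0);Qc=P-P.mean(0)
th=np.arctan2((Mc[:,0]*Qc[:,1]-Mc[:,1]*Qc[:,0]).sum(),(Mc*Qc).sum())
R=np.array([[np.cos(th),-np.sin(th)],[np.sin(th),np.cos(th)]]);print("yaw",th,"spindle",P.mean(0)-R@M.mean(0),"resid",P-(P.mean(0)+Mc@R.T))
for n,u,v,z in[("bar",473.5,113,.106),("barTL",451.5,75,.106),("barBL",450,151,.106),("barBR",496,151,.106),("handletop",490,104,.162),("baseTL",401,75,0),("baseBL",401,180,0),("baseBR",508,180,0),("spindle",343,472,.123)]:
    print(n,w("wrist",u*k,v*k,z))
img=cv2.imread("pics/w3.png");hs=cv2.cvtColor(img,cv2.COLOR_BGR2HSV)[60:140,430:530]
m=((hs[...,0]<13)&(hs[...,1]>120)).astype(np.uint8);x,y,ww,hh=cv2.boundingRect(m);print("brown",x+430,y+60,ww,hh)
```

```text
yaw -0.15243592549099477 spindle [ 0.49   -0.0026] resid [[ 0.0008 -0.0006]
 [ 0.0014  0.001 ]
 [-0.0022 -0.0004]]
bar [0.4578 0.2971]
barTL [0.4331 0.3118]
barBL [0.4546 0.2679]
barBR [0.4839 0.2819]
handletop [0.4592 0.2952]
baseTL [0.3933 0.3162]
baseBL [0.4326 0.2342]
baseBR [0.5244 0.278 ]
spindle [0.4889 0.0056]
brown 460 85 34 41
```

Call:
carry_out(series=[[[0, 0, 0, 0.0, 0.04, 0.0, 100], [0, 0, 0, 0.0, 0.04, 0.0, 100], [0, 0, 0, 0.0, 0.039, -0.02, 100], [0, 0, 0, 0.0, 0.0, -0.02, 100], [0, 0, 0, 0, 0, -0.02, 100]]])

```text
time_s: 2.8
eef_pos: [0.4592, 0.2922, 0.2294]
orientation: [-3.141, 0.001, 2.011]
ft_force: [0.6, -0.2, 0.1]
grip_width: 0.0853
grip_force: 0.0
```

Run:
```python
from h import *
np.set_printoptions(suppress=True,precision=4)
img,s=wrist();print(s["eef_pos"],s["orientation"])
hs=cv2.cvtColor(img,cv2.COLOR_BGR2HSV)
m=((hs[...,0]<13)&(hs[...,1]>130)&(hs[...,2]>40)).astype(np.uint8)
n,l,st,c=cv2.connectedComponentsWithStats(m)
for i in range(1,n):
    if st[i,4]>60: print(st[i],c[i], hs[int(c[i][1]),int(c[i][0])])
print("expected top/bottom of handle px",proj("wrist",(.458,.296,.162)),proj("wrist",(.458,.296,.106)))
cv2.imwrite("pics/w4raw.png",img)
```

```text
[0.4592 0.2922 0.2294] [-3.1407  0.0006  2.0108]
expected top/bottom of handle px [255.7476 196.3285] [255.8266 179.6036]
```

Run:
```python
import cv2,numpy as np
img=cv2.imread("pics/w4raw.png")
cv2.imwrite("pics/w4.png",cv2.resize(img[90:300,140:370],None,fx=2.6,fy=2.6,interpolation=cv2.INTER_CUBIC))
```

```text
(no output)
```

View pics/w4.png

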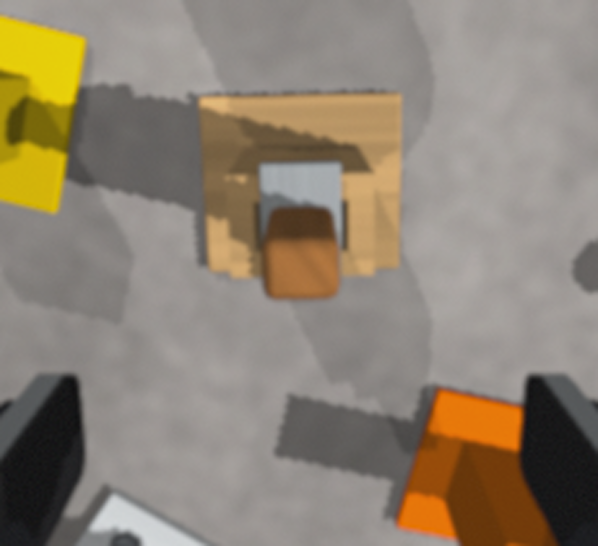

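The handle top is centred at crop (302,269), which is pixel (256,193.5), about 2 mm beyond the estimate. The fingers straddle it, so I go down and grip.

Call:
carry_out(series=[[[0, 0, 0, -0.001, 0.002, -0.03, 80], [0, 0, 0, 0, 0, -0.03, 80], [0, 0, 0, 0, 0, -0.03, 80], [0, 0, 0, 0, 0, -0.016, 80], [0, 0, 0, 0, 0, 0, 20]]])

```text
time_s: 3.48
eef_pos: [0.4574, 0.2944, 0.1238]
orientation: [-3.139, 0.0, 2.011]
ft_force: [-0.3, -0.0, 0.8]
grip_width: 0.0515
grip_force: 0.0
```

Call:
carry_out(series=[[[0, 0, 0, 0, 0, 0, 0], [0, 0, 0, 0, 0, 0, 0], [0, 0, 0, 0, 0, 0, 0], [0, 0, 0, 0, 0, 0, 0]]])

```text
time_s: 3.98
eef_pos: [0.4587, 0.2958, 0.126]
orientation: [3.139, 0.001, 2.013]
ft_force: [0.5, -2.6, 6.2]
grip_width: 0.0232
grip_force: 59.5
```

Call:
carry_out(series=[[[0, 0, 0, 0, 0, 0.02, 0], [0, 0, 0, 0, 0, 0.03, 0], [0, 0, 0, 0, 0, 0.035, 0], [0, 0, 0, 0, 0, 0.035, 0], [0, 0, 0, 0, 0, 0.03, 0]]])

```text
time_s: 4.6
eef_pos: [0.4574, 0.2959, 0.2758]
orientation: [3.141, -0.0, 2.013]
ft_force: [0.4, -0.3, -1.4]
grip_width: 0.0233
grip_force: 58.9
```

Call:
carry_out(series=[[[0, 0, 0, 0, 0, 0, 0], [0, 0, 0, 0, 0, 0, 0]]])

```text
time_s: 4.85
eef_pos: [0.4572, 0.2956, 0.2734]
orientation: [-3.14, -0.0, 2.013]
ft_force: [0.3, -0.3, -1.7]
grip_width: 0.0234
grip_force: 59.1
```

Run:
```python
from h import *
from station import bot
s=bot.get_state();p=np.array(s["eef_pos"]);print(p,s["orientation"],s["q"])
a=bot.camera("scene")["img"];b=bot.camera("top")["img"]
o=[]
for n,i in(("scene",a),("top",b)):
    u,v=proj(n,(p[0],p[1],p[2]-.06)).astype(int);print(n,u,v)
    o.append(cv2.resize(i[v-50:v+50,u-50:u+50],(400,400),interpolation=cv2.INTER_CUBIC))
    for dz in(-.109,-.015): print((proj(n,(p[0],p[1],p[2]+dz))-[u-50,v-50])*4)
cv2.imwrite("pics/l1.png",np.hstack(o))
```

```text
[0.45717874 0.29560063 0.27340277] [-3.14016595e+00 -1.56879375e-04  2.01301013e+00] [4.26409623e-01 2.46377637e-01 5.83117901e-02 1.38415948e+00
 1.34312691e-04 1.55499194e+00]
scene 348 140
[187.48419918 254.45506139]
[215.39361228 153.96022009]
top 154 213
[215.24896195 206.61582281]
[191.42516443 198.86433238]
```

View pics/l1.png

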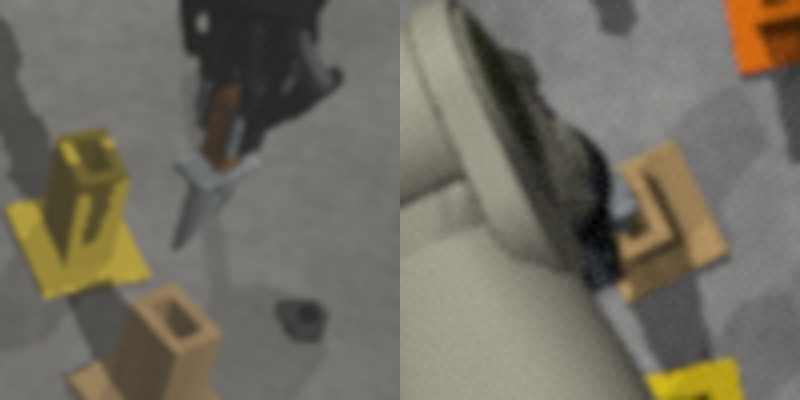

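In the scene crop (left half) the tip is at (178,247), left of and behind the tool axis at (187,254). So the flat face is on the stand's -x side and the bevel faces +x (yaw 0.44). A turn of -0.594 puts the bevel towards the bow; I carry it over the mount.

Call:
carry_out(series=[[[0, 0, -0.119, 0.009, -0.045, 0.01, 0], [0, 0, -0.119, 0.009, -0.05, 0, 0], [0, 0, -0.119, 0.009, -0.05, 0, 0], [0, 0, -0.119, 0.009, -0.05, 0, 0], [0, 0, -0.118, 0.009, -0.05, 0, 0]]])

```text
time_s: 5.58
eef_pos: [0.5022, 0.0492, 0.2833]
orientation: [-3.14, 0.0, 1.415]
ft_force: [0.0, -0.4, -1.0]
grip_width: 0.0231
grip_force: 59.2
```

Call:
carry_out(series=[[[0, 0, 0, 0.006, -0.03, -0.01, 0], [0, 0, 0, 0.006, -0.0285, -0.015, 0], [0, 0, 0, 0, 0, -0.01, 0], [0, 0, 0, 0, 0, 0, 0], [0, 0, 0, 0, 0, 0, 0]]])

```text
time_s: 6.2
eef_pos: [0.5145, -0.0069, 0.2497]
orientation: [-3.141, -0.0, 1.42]
ft_force: [0.0, -0.5, -1.3]
grip_width: 0.0232
grip_force: 59.0
```

Run:
```python
from h import *
np.set_printoptions(suppress=True,precision=4)
img,s=wrist("w5");print(s["eef_pos"],s["orientation"])
k=800/512
from station import bot
c=bot.camera("scene");cv2.imwrite("pics/s5.png",c["img"])
p=np.array(s["eef_pos"])
ex=np.array([.9884,-.152,0]);ey=np.array([.152,.9884,0])
for n,X in(("tipflat",p-ex*.015-[0,0,.113]),("tipbev",p-ex*.011-[0,0,.113]),("spindle top",(.489,-.004,.123)),("bowmid top",np.array([.489,-.004,.095])+ex*.024)): print(n,proj("wrist",X)*k,proj("scene",X))
```

```text
[ 0.5145 -0.0069  0.2497] [-3.1414 -0.0002  1.4201]
tipflat [373.9193 291.7129] [235.1162 176.0496]
tipbev [380.565  291.7231] [234.9478 177.1956]
spindle top [358.3758 287.5993] [235.2492 176.2594]
bowmid top [396.6329 277.6603] [234.3543 189.5382]
```

View pics/w5.png

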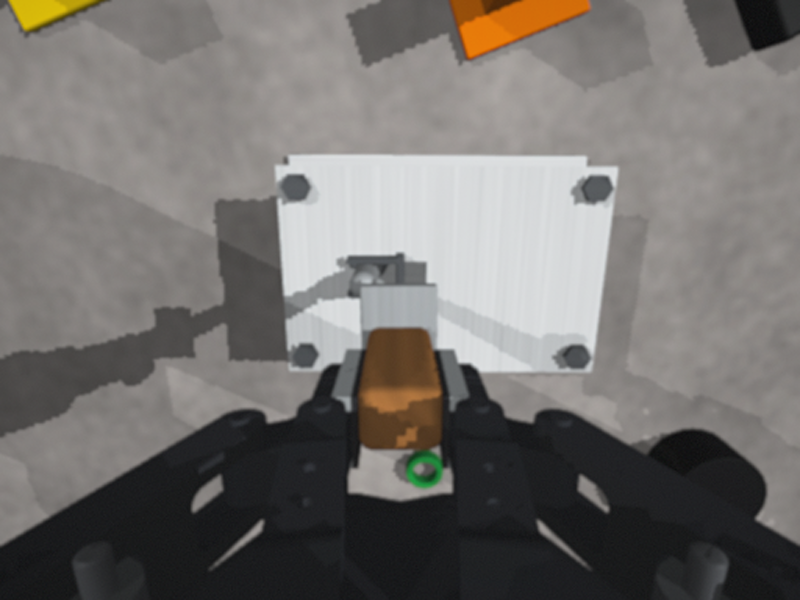

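Bolts are at (295,187), (597,188), (306,356) and (576,357). The spindle dome is near (368,277) and the bow's upper end at (402,255). I recompute the mount and get a second opinion from the raw images.

Run:
```python
from h import *
np.set_printoptions(suppress=True,precision=4)
k=.64
M=np.array([(-46,61),(156,61),(-46,-61),(156,-61)])/1000.
P=np.array([w("wrist",u*k,v*k,.092) for u,v in[(295,187),(597,188),(306,356),(576,357)]])
Mc=M-M.mean(0);Qc=P-P.mean(0)
th=np.arctan2((Mc[:,0]*Qc[:,1]-Mc[:,1]*Qc[:,0]).sum(),(Mc*Qc).sum())
R=np.array([[np.cos(th),-np.sin(th)],[np.sin(th),np.cos(th)]]);sp=P.mean(0)-R@M.mean(0)
print("scale",np.linalg.norm(Qc)/np.linalg.norm(Mc),"yaw",th,"spindle",sp,"resid",P-(P.mean(0)+Mc@R.T))
f=lambda u,v,z:R.T@(w("wrist",u*k,v*k,z)-sp)
print("bow",f(402,255,.095),"dome",f(368,276,.12),"flat?",f(360,285,.2497-.113+.094),f(436,285,.2497-.113+.094))
print("tcp in mount",R.T@(np.array([.5145,-.0069])-sp))
img=cv2.imread("pics/w5.png");cr=cv2.resize(img[230:340,320:460],(560,440),interpolation=cv2.INTER_CUBIC)
s=cv2.imread("pics/s5.png");cv2.imwrite("pics/c5.png",np.hstack([cr[:,:420],cv2.resize(s[145:215,205:265],(377,440),interpolation=cv2.INTER_CUBIC)]))
```

```text
scale 0.9894376593902532 yaw -0.15429759394200246 spindle [ 0.4908 -0.0039] resid [[ 0.0007 -0.0006]
 [-0.0009 -0.0004]
 [ 0.0016  0.0003]
 [-0.0013  0.0007]]
bow [0.0259 0.0156] dome [0.0043 0.0065] flat? [0.0093 0.0282] [0.0381 0.0283]
tcp in mount [0.0239 0.0007]
```

View pics/c5.png

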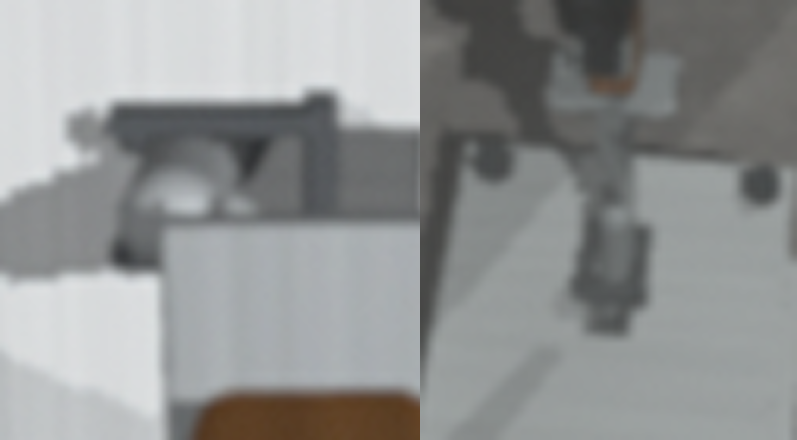

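The left crop gives the bow at x 305–335 and the dome at about 122–240; in both halves the wedge sits about 3–4 mm towards +y. I shift by mount (+3, -3.5) mm and enter the slot gently.

Call:
carry_out(series=[[[0, 0, 0, 0.0024, -0.004, 0, 0], [0, 0, 0, 0, 0, -0.02, 0], [0, 0, 0, 0, 0, -0.015, 0], [0, 0, 0, 0, 0, -0.01, 0], [0, 0, 0, 0, 0, -0.01, 0]]])

```text
time_s: 6.92
eef_pos: [0.5172, -0.0119, 0.1941]
orientation: [3.141, 0.0, 1.419]
ft_force: [-0.3, -0.0, -1.4]
grip_width: 0.0233
grip_force: 59.1
```

Call:
carry_out(series=[[[0, 0, 0, 0, 0, -0.004, 0], [0, 0, 0, 0, 0, -0.004, 0], [0, 0, 0, 0, 0, -0.004, 0]]])

```text
time_s: 7.3
eef_pos: [0.516, -0.0116, 0.1826]
orientation: [-3.14, 0.0, 1.419]
ft_force: [-5.3, 1.8, 2.6]
grip_width: 0.0234
grip_force: 59.8
```

The tip is in the slot, with the bow pushing back at 5 N. Continuing down.

Call:
carry_out(series=[[[0, 0, 0, 0, 0, -0.005, 0], [0, 0, 0, 0, 0, -0.005, 0], [0, 0, 0, 0, 0, -0.005, 0], [0, 0, 0, 0, 0, -0.005, 0]]])

```text
time_s: 7.8
eef_pos: [0.5155, -0.0115, 0.1632]
orientation: [-3.14, 0.0, 1.419]
ft_force: [-6.6, 0.9, 6.4]
grip_width: 0.0231
grip_force: 60.5
```

Call:
carry_out(series=[[[0, 0, 0, 0, 0, -0.005, 0], [0, 0, 0, 0, 0, -0.005, 0], [0, 0, 0, 0, 0, -0.005, 0], [0, 0, 0, 0, 0, 0, 0]]])

```text
time_s: 8.3
eef_pos: [0.5173, -0.0119, 0.1471]
orientation: [3.141, -0.0, 1.419]
ft_force: [0.1, -0.6, -1.4]
grip_width: 0.0233
grip_force: 59.2
```

The force has dropped, so the lips seem to have rounded the spindle. I complete the stroke to 65 mm, then push +x within the slot.

Call:
carry_out(series=[[[0, 0, 0, 0, 0, -0.005, 0], [0, 0, 0, 0, 0, -0.005, 0], [0, 0, 0, 0, 0, -0.004, 0], [0, 0, 0, 0.003, -0.0005, 0, 0], [0, 0, 0, 0.003, -0.0005, 0, 0]]])

```text
time_s: 8.93
eef_pos: [0.523, -0.0128, 0.1335]
orientation: [-3.141, 0.0, 1.419]
ft_force: [-4.8, 0.3, -0.4]
grip_width: 0.0231
grip_force: 59.6
```

Run:
```python
from h import *
from station import bot
img,s=wrist();print(s["eef_pos"],s["ft_force"])
a=bot.camera("scene")["img"]
cv2.imwrite("pics/c6.png",np.hstack([cv2.resize(img[140:250,170:310],(420,330),interpolation=cv2.INTER_CUBIC),cv2.resize(a[145:233,195:285],(338,330),interpolation=cv2.INTER_CUBIC)]))
```

```text
[ 0.52298912 -0.01284925  0.13350525] [-4.77262113  0.3002487  -0.39533179]
```

View pics/c6.png

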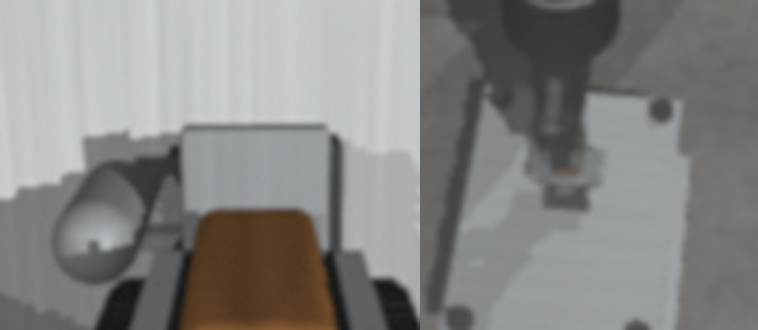

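Picture limit reached, so from here I use numbers only. The crop shows the clip clear of the spindle on its +x side, with its leg ends just past the dome and the bow right of the crossbar; the wedge meets the slot's end. I back off, lift until the tip is about 4 mm above the plate, and push the bow along.

Call:
carry_out(series=[[[0, 0, 0, -0.004, 0.0006, 0, 0], [0, 0, 0, 0, 0, 0.015, 0], [0, 0, 0, 0, 0, 0.02, 0], [0, 0, 0, 0, 0, 0.02, 0], [0, 0, 0, 0, 0, 0.0145, 0]]])

```text
time_s: 9.65
eef_pos: [0.5199, -0.0124, 0.2053]
orientation: [3.139, -0.0, 1.419]
ft_force: [0.2, -0.3, -2.3]
grip_width: 0.0236
grip_force: 59.4
```

Call:
carry_out(series=[[[0, 0, 0, 0, 0, 0, 0], [0, 0, 0, 0.008, -0.0012, 0, 0], [0, 0, 0, 0.008, -0.0012, 0, 0], [0, 0, 0, 0.008, -0.0012, 0, 0], [0, 0, 0, 0.006, -0.001, 0, 0]]])

```text
time_s: 10.28
eef_pos: [0.5495, -0.017, 0.2025]
orientation: [-3.141, 0.0, 1.419]
ft_force: [-0.6, -0.9, -1.3]
grip_width: 0.0231
grip_force: 59.5
```

Call:
carry_out(series=[[[0, 0, 0, 0.006, -0.001, 0, 0], [0, 0, 0, 0.006, -0.001, 0, 0], [0, 0, 0, 0.006, -0.001, 0, 0], [0, 0, 0, 0.006, -0.001, 0, 0], [0, 0, 0, 0.006, -0.001, 0, 0]]])

```text
time_s: 10.9
eef_pos: [0.5795, -0.0219, 0.2031]
orientation: [3.141, 0.0, 1.419]
ft_force: [0.0, -0.3, -1.2]
grip_width: 0.0234
grip_force: 59.5
```

Run:
```python
from h import *
from station import bot
s=bot.get_state();print(s["eef_pos"],s["orientation"],s["ft_force"])
a=bot.camera("scene")["img"]
cv2.imwrite("pics/s7.png",a)
# dark pixels on the plate, seen from the scene camera, rectified in mount mm at z=.095
sp=np.array([.4918,-.004]);th=-.153;R=np.array([[np.cos(th),-np.sin(th)],[np.sin(th),np.cos(th)]])
g=cv2.cvtColor(a,cv2.COLOR_BGR2GRAY)
for x in range(0,160,5):
    print(x,' '.join('%3d'%g[tuple(np.round(proj("scene",(*(sp+R@[x/1000,y/1000]),.095))).astype(int)[::-1])] for y in range(-30,31,5)))
```

```text
[ 0.57947958 -0.02190815  0.20313044] [3.14142697e+00 1.76263078e-05 1.41881519e+00] [ 0.00252652 -0.32797545 -1.21983655]
0  68  68  67  67  68  81  96 109 128 155 157 157 157
5  70  69  68  68  80  87 101 116 124 146 149 156 157
10  82  75  70  69  76  94 105 124 126 130 151 156 157
15 104  77  71  70  81 100 108 126 126 130 155 158 159
20 109  95  74  74  81  99 112 124 127 129 152 155 156
25 112 106  83  80  84  94 106 126 127 128 152 155 158
30 112 111  94 100 100 100 116 127 127 130 144 158 159
35 116 112 111 113 115 117 126 125 123 124 144 158 159
40 118 107 108 108 113 111 111 105 106 124 155 157 157
45 153 131 104 107 109 104  97  91  85 137 157 157 158
50 154 135 106 107 104  98 106 108  85 135 157 156 157
55 153 143 109 101 107  98 110 133  91 137 153 156 156
60 152 148 138  97 100 107 115 131  95 112 154 154 155
65 154 155 151  99  95 108 117 118  96 124 156 157 156
70 154 154 151  99  89 105 111 128  95 126 157 156 158
75 154 154 142  94  86  93 109 110  89 130 158 158 157
80 155 154 151 103  88  88  90  94  88 132 152 156 156
85 154 155 148 100  88  87  85  87  86  96 151 156 157
90 155 155 148 106 113 111 106 105 100 106 157 159 159
95 155 155 144 137 136 135 142 142 141 149 159 159 159
100 154 154 144 139 138 139 146 147 149 156 156 157 158
105 153 152 147 138 138 141 155 155 156 156 156 156 157
110 155 153 140 139 140 149 156 156 156 157 157 157 158
115 152 141 139 140 143 155 156 156 156 157 157 157 158
120 146 137 138 138 146 155 155 155 155 156 156 156 157
125 143 137 138 138 153 155 155 154 156 156 158 158 157
130 139 140 140 149 155 155 157 157 157 158 158 158 158
135 139 140 141 155 157 158 157 157 157 157 158 158 158
140 139 139 147 152 155 154 155 156 156 156 157 156 157
145 138 139 151 155 154 154 154 154 154 155 155 155 156
150 138 141 153 154 154 154 154 154 155 156 156 156 156
155 139 148 155 155 154 154 155 155 156 156 157 157 157
```

The clip is following straight: bow edge at about 88 mm, legs parallel from 45 mm. I push 14 mm more, then back off and lift.

Call:
carry_out(series=[[[0, 0, 0, 0.005, -0.0008, 0, 0], [0, 0, 0, 0.005, -0.0008, 0, 0], [0, 0, 0, 0.004, -0.0006, 0, 0], [0, 0, 0, 0, 0, 0, 0], [0, 0, 0, -0.007, 0.001, 0, 0]]])

```text
time_s: 11.58
eef_pos: [0.5862, -0.0231, 0.203]
orientation: [3.141, 0.0, 1.419]
ft_force: [-0.3, 0.6, -2.1]
grip_width: 0.0232
grip_force: 59.5
```

Call:
carry_out(series=[[[0, 0, 0, 0, 0, 0.02, 0], [0, 0, 0, 0, 0, 0.03, 0], [0, 0, 0.119, -0.014, 0.04, 0.02, 0], [0, 0, 0.119, -0.02, 0.05, 0.01, 0], [0, 0, 0.119, -0.024, 0.054, 0, 0]]])

```text
time_s: 12.2
eef_pos: [0.5277, 0.1219, 0.2843]
orientation: [3.139, 0.0, 1.778]
ft_force: [1.3, 0.2, -1.7]
grip_width: 0.0236
grip_force: 59.4
```

Call:
carry_out(series=[[[0, 0, 0.119, -0.024, 0.054, 0, 0], [0, 0, 0.118, -0.024, 0.054, 0, 0], [0, 0, 0, -0.015, 0.04, 0, 0], [0, 0, 0, -0.006, 0.027, 0, 0], [0, 0, 0, 0, 0, 0, 0]]])

```text
time_s: 12.82
eef_pos: [0.4578, 0.2975, 0.2832]
orientation: [3.141, -0.0, 2.016]
ft_force: [-0.1, -0.0, -1.7]
grip_width: 0.0233
grip_force: 59.5
```

Run:
```python
from h import *
from station import bot
s=bot.get_state();print(s["eef_pos"],s["orientation"],s["ft_force"],s["grip_width"])
a=bot.camera("scene")["img"]
sp=np.array([.4918,-.004]);th=-.153;R=np.array([[np.cos(th),-np.sin(th)],[np.sin(th),np.cos(th)]])
g=cv2.cvtColor(a,cv2.COLOR_BGR2GRAY)
for x in range(-15,125,5):
    print(x,' '.join('%3d'%g[tuple(np.round(proj("scene",(*(sp+R@[x/1000,y/1000]),.095))).astype(int)[::-1])] for y in range(-30,31,5)))
```

```text
[0.45779674 0.29746215 0.28319837] [ 3.14133158e+00 -1.14252337e-04  2.01632497e+00] [-0.05868362 -0.03390247 -1.7133107 ] 0.023262455023978622
-15 156 155 154 120 104 117 139 129 153 158 158 158 158
-10 155 155 155 150 107 105 119 112 132 158 157 158 159
-5 155 156 157 155 118 101 112 110 132 159 158 159 160
0 157 157 157 157 130 100 107 110 133 160 159 160 159
5 156 156 157 158 135 109 107 110 133 160 158 158 159
10 156 156 156 153 146 109 107 110 135 155 158 158 159
15 157 156 157 156 141 106 108 111 114 156 159 160 160
20 155 155 154 147 132 100 108 112 109 153 157 158 158
25 155 155 150 142 129  98 101 111 109 154 158 157 160
30 156 154 144 140 138 109 102 108 111 158 160 160 161
35 155 151 140 139 137 107 100  96 120 148 159 160 161
40 155 153 147 145 140 107  96  88  93 152 159 158 158
45 157 156 156 155 143 102  89  97 105 155 159 160 159
50 156 156 156 158 151 142 132 125 128 157 158 158 159
55 156 155 154 155 154 153 152 154 151 157 157 158 158
60 155 155 153 142 132 155 155 141 132 146 157 157 157
65 157 157 155 109 114 155 154 106  92 129 158 158 158
70 157 157 153 105 110 154 158 141  92 131 159 160 160
75 156 156 137  94 100 149 157 131  92 132 160 159 159
80 157 156 154 105 109 154 157 130  93 137 157 159 159
85 156 157 155 121 116 155 158 139 101 118 156 159 159
90 158 158 151 117 119 146 146 139 104 122 162 161 160
95 159 158 137  95 103 111  98  98  92 116 159 161 161
100 157 158 134 106  93  94  94  95  89 114 156 159 159
105 155 155 152 118 101  99 116 114 110 131 148 158 159
110 157 157 153 142 139 140 140 138 144 154 160 160 160
115 157 157 156 148 147 155 156 156 150 157 159 159 159
120 156 156 156 157 158 158 158 156 157 158 158 158 159
```

The clip lies flat and straight with its bow at about 100 mm. Now I lower the wedge into the stand.

Call:
carry_out(series=[[[0, 0, -0.003, 0, -0.0015, -0.03, 0], [0, 0, 0, 0, 0, -0.03, 0], [0, 0, 0, 0, 0, -0.03, 0], [0, 0, 0, 0, 0, -0.02, 0], [0, 0, 0, 0, 0, -0.015, 0]]])

```text
time_s: 13.5
eef_pos: [0.459, 0.2931, 0.1572]
orientation: [-3.141, 0.0, 2.008]
ft_force: [-0.1, -0.4, -0.8]
grip_width: 0.0233
grip_force: 59.4
```

Call:
carry_out(series=[[[0, 0, 0, 0, 0, -0.01, 0], [0, 0, 0, 0, 0, -0.01, 0], [0, 0, 0, 0, 0, -0.006, 0]]])

```text
time_s: 13.88
eef_pos: [0.4592, 0.2944, 0.1318]
orientation: [3.141, 0.0, 2.01]
ft_force: [0.9, 0.2, -1.0]
grip_width: 0.0231
grip_force: 59.4
```

Call:
carry_out(series=[[[0, 0, 0, 0, 0, -0.003, 0], [0, 0, 0, 0, 0, -0.002, 0], [0, 0, 0, 0, 0, 0, 0]]])

```text
time_s: 14.25
eef_pos: [0.4592, 0.2946, 0.1272]
orientation: [3.141, 0.0, 2.01]
ft_force: [-0.1, 0.1, -0.9]
grip_width: 0.0232
grip_force: 59.4
```

Call:
carry_out(series=[[[0, 0, 0, 0, 0, -0.0015, 0], [0, 0, 0, 0, 0, -0.0015, 0], [0, 0, 0, 0, 0, 0, 0]]])

```text
time_s: 14.62
eef_pos: [0.4594, 0.2946, 0.126]
orientation: [3.14, 0.0, 2.01]
ft_force: [-4.4, -2.0, 8.3]
grip_width: 0.0233
grip_force: 60.9
```

The crossbar is on the rim: TCP at 0.126 as at the grip, with 8 N upward. Release and rise.

Call:
carry_out(series=[[[0, 0, 0, 0, 0, 0, 40], [0, 0, 0, 0, 0, 0, 70], [0, 0, 0, 0, 0, 0, 70], [0, 0, 0, 0, 0, 0.02, 70], [0, 0, 0, 0, 0, 0.03, 70]]])

```text
time_s: 15.25
eef_pos: [0.4583, 0.294, 0.1734]
orientation: [-3.139, -0.0, 2.01]
ft_force: [-0.2, 1.1, 0.3]
grip_width: 0.0596
grip_force: 0.0
```

Call:
carry_out(series=[[[0, 0, 0, 0, 0, 0.04, 70], [0, 0, 0, 0, 0, 0.04, 70], [0, 0, 0, 0, -0.04, 0.03, 70], [0, 0, 0, 0, -0.05, 0, 70], [0, 0, 0, 0, 0, 0, 70]]])

```text
time_s: 15.88
eef_pos: [0.4593, 0.2022, 0.2847]
orientation: [3.141, 0.001, 2.006]
ft_force: [-0.1, 1.2, 0.0]
grip_width: 0.0599
grip_force: 0.0
```

Run:
```python
from h import *
from station import bot
np.set_printoptions(suppress=True,precision=4)
img,s=wrist();print(s["eef_pos"],s["orientation"],s["q"],s["ft_force"])
cv2.imwrite("pics/w8.png",img)
hs=cv2.cvtColor(img,cv2.COLOR_BGR2HSV)
p=proj("wrist",(.458,.297,.162)).astype(int);print(p,proj("wrist",(.458,.297,.106)))
print(hs[p[1],p[0]])
m=((hs[...,0]<14)&(hs[...,1]>130)&(hs[...,2]<190)).astype(np.uint8)
n,l,st,c=cv2.connectedComponentsWithStats(m)
print([(st[i].tolist(),c[i].round(1).tolist()) for i in range(1,n) if st[i,4]>80])
# crossbar: grey pixels around
u,v=proj("wrist",(.458,.297,.106)).astype(int);m2=((hs[...,1]<60)&(hs[...,2]>120)).astype(np.uint8)[v-40:v+40,u-40:u+40]
n,l,st,c=cv2.connectedComponentsWithStats(m2);print([(st[i].tolist(),(c[i]+[u-40,v-40]).round(1).tolist()) for i in range(1,n) if st[i,4]>40])
# rings in first wrist view file were taken in motion; use top image now
b=bot.camera("top")["img"];cv2.imwrite("pics/t8.png",b);hb=cv2.cvtColor(b,cv2.COLOR_BGR2HSV)
for nme,X in(("wide",(.425,-.321,.014)),("narrow",(.552,-.311,.014))):
    u,v=proj("top",X).astype(int);m=(hb[...,2]>150).astype(np.uint8)[v-15:v+16,u-15:u+16]
    ct,_=cv2.findContours(m,cv2.RETR_EXTERNAL,cv2.CHAIN_APPROX_NONE);ct=max(ct,key=cv2.contourArea);(cx,cy),r=cv2.minEnclosingCircle(ct)
    print(nme,w("top",cx+u-15,cy+v-15,.014),"r px",r)
```

```text
[0.4593 0.2022 0.2847] [3.1407 0.0006 2.006 ] [ 0.2549  0.1593 -0.0234  1.3871 -0.0004  1.3905] [-0.065   1.1605  0.0273]
[298  89] [290.889   93.4663]
[ 14 162 176]
[]
[([0, 0, 80, 80, 1864], [304.2, 83.9]), ([28, 16, 29, 14, 308], [291.5, 74.8]), ([27, 49, 29, 17, 405], [290.4, 110.3])]
wide [ 0.4278 -0.3211] r px 8.684179306030273
narrow [ 0.547  -0.3157] r px 4.031229019165039
```

The crossbar shows at (291,93) where expected, so the wedge hangs in place. Now to the wide spacer.

Call:
carry_out(series=[[[0, 0, 0.098, 0, -0.05, 0, 80], [0, 0, 0.098, 0, -0.053, 0, 80], [0, 0, 0.098, 0, -0.053, 0, 80], [0, 0, 0.098, 0, -0.053, 0, 80], [0, 0, 0.098, -0.003, -0.053, 0, 80]]])

```text
time_s: 16.6
eef_pos: [0.4565, -0.0581, 0.2837]
orientation: [3.141, -0.0, 2.505]
ft_force: [0.9, 0.2, 0.4]
grip_width: 0.0683
grip_force: 0.0
```

Call:
carry_out(series=[[[0, 0, 0.098, -0.007, -0.053, 0, 80], [0, 0, 0.098, -0.007, -0.053, 0, 80], [0, 0, 0.098, -0.007, -0.053, -0.02, 80], [0, 0, 0.098, -0.007, -0.053, -0.03, 80], [0, 0, 0.098, 0, -0.049, -0.035, 80]]])

```text
time_s: 17.23
eef_pos: [0.4288, -0.3199, 0.1983]
orientation: [-3.141, 0.001, 2.994]
ft_force: [0.3, -0.5, 0.1]
grip_width: 0.0688
grip_force: 0.0
```

Call:
carry_out(series=[[[0, 0, 0, 0, 0, 0, 80], [0, 0, 0, 0, 0, 0, 80]]])

```text
time_s: 17.48
eef_pos: [0.4285, -0.3176, 0.1987]
orientation: [3.14, -0.001, 2.99]
ft_force: [-0.6, 0.5, 0.8]
grip_width: 0.0686
grip_force: 0.0
```

```bash
cat > rings.py <<'E'
from h import *
np.set_printoptions(suppress=True,precision=4)
img,s=wrist();print(s["eef_pos"],s["orientation"])
hs=cv2.cvtColor(img,cv2.COLOR_BGR2HSV)
m=((hs[...,1]<45)&(hs[...,2]>165)).astype(np.uint8)
ct,_=cv2.findContours(m,cv2.RETR_EXTERNAL,cv2.CHAIN_APPROX_NONE)
for c in ct:
    if cv2.contourArea(c)<60: continue
    M=cv2.moments(c);u,v=M["m10"]/M["m00"],M["m01"]/M["m00"]
    a=np.array([w("wrist",*q[0],.014) for q in c.astype(float)])
    print(round(u),round(v),cv2.contourArea(c),"centre",w("wrist",u,v,.014),"span mm",(np.ptp(a,0)*1000).round(1),"mid",(a.max(0)+a.min(0))/2)
cv2.imwrite("pics/rings_raw.png",img)
E
python3 rings.py
```

```text
[ 0.4285 -0.3176  0.1987] [ 3.1401 -0.001   2.9901]
216 310 74.5 centre [ 0.6122 -0.4003] span mm [13.6 19.4] mid [ 0.6119 -0.3997]
196 291 133.0 centre [ 0.5787 -0.4207] span mm [33.3 28. ] mid [ 0.5808 -0.4203]
465 275 1191.0 centre [ 0.6088 -0.0649] span mm [71.6 59.3] mid [ 0.6163 -0.0676]
276 264 545.5 centre [ 0.5555 -0.3094] span mm [37.5 36.7] mid [ 0.556  -0.3094]
502 281 1737.5 centre [ 0.6248 -0.0166] span mm [193.2  39.9] mid [ 0.6111 -0.0177]
345 178 238.0 centre [ 0.4541 -0.2132] span mm [36.6 24.3] mid [ 0.4542 -0.2136]
254 171 1603.5 centre [ 0.4285 -0.3195] span mm [55.  55.1] mid [ 0.4289 -0.3197]
```

The wide spacer is at (0.4287, -0.3196) with a 55 mm span. Descending and gripping.

Call:
carry_out(series=[[[0, 0, 0, 0, -0.002, -0.05, 80], [0, 0, 0, 0, 0, -0.05, 80], [0, 0, 0, 0, 0, -0.05, 80], [0, 0, 0, 0, 0, -0.03, 80], [0, 0, 0, 0, 0, -0.012, 80]]])

```text
time_s: 18.15
eef_pos: [0.4284, -0.3188, 0.0066]
orientation: [3.141, -0.001, 2.992]
ft_force: [1.1, -0.1, 0.0]
grip_width: 0.0684
grip_force: 0.0
```

Call:
carry_out(series=[[[0, 0, 0, 0, 0, -0.007, 80], [0, 0, 0, 0, 0, 0, 80], [0, 0, 0, 0, 0, 0, 50], [0, 0, 0, 0, 0, 0, 50], [0, 0, 0, 0, 0, 0, 50]]])

```text
time_s: 18.77
eef_pos: [0.429, -0.3212, 0.0022]
orientation: [-3.14, 0.003, 2.99]
ft_force: [-1.2, 2.5, 8.5]
grip_width: 0.053
grip_force: 61.2
```

Gripped (61 N). Lift and carry to above the spindle, then check the bolts again from this side.

Call:
carry_out(series=[[[0, 0, 0, 0, 0, 0.03, 50], [0, 0, 0, 0, 0, 0.05, 50], [0, 0, 0, 0, 0, 0.055, 50], [0, 0, 0, 0.009, 0.03, 0.05, 50], [0, 0, 0, 0.009, 0.045, 0.015, 50]]])

```text
time_s: 19.4
eef_pos: [0.448, -0.2472, 0.2048]
orientation: [-3.138, 0.007, 2.987]
ft_force: [0.6, 0.6, -1.0]
grip_width: 0.0529
grip_force: 63.9
```

Call:
carry_out(series=[[[0, 0, 0, 0.009, 0.05, 0, 50], [0, 0, 0, 0.009, 0.05, 0, 50], [0, 0, 0, 0.009, 0.05, 0, 50], [0, 0, 0, 0.009, 0.05, 0, 50], [0, 0, 0, 0.009, 0.042, 0, 50]]])

```text
time_s: 20.02
eef_pos: [0.4912, -0.0018, 0.2011]
orientation: [3.141, 0.002, 2.99]
ft_force: [0.6, -0.6, -1.8]
grip_width: 0.0526
grip_force: 63.9
```

Call:
carry_out(series=[[[0, 0, 0, 0, 0, 0, 50], [0, 0, 0, 0, 0, 0, 50], [0, 0, 0, 0, 0, 0, 50]]])

```text
time_s: 20.4
eef_pos: [0.491, -0.0046, 0.2003]
orientation: [-3.141, 0.0, 2.988]
ft_force: [0.5, -0.3, -2.0]
grip_width: 0.0527
grip_force: 63.9
```

```bash
cat > bolts.py <<'E'
from h import *
np.set_printoptions(suppress=True,precision=4)
img,s=wrist();print(s["eef_pos"],s["orientation"],s["grip_width"])
cv2.imwrite("pics/b_raw.png",img)
g=cv2.cvtColor(img,cv2.COLOR_BGR2GRAY)
sp=np.array([.4918,-.004]);th=-.153;R=np.array([[np.cos(th),-np.sin(th)],[np.sin(th),np.cos(th)]])
for b in[(-46,61),(-46,-61),(156,61),(156,-61)]:
    e=proj("wrist",(*(sp+R@np.array(b)/1000),.092));u,v=e.round().astype(int)
    if not(14<u<498 and 14<v<370): print(b,"out");continue
    q=g[v-13:v+14,u-13:u+14];m=(q<q.max()*.6).astype(np.uint8)
    n,l,st,c=cv2.connectedComponentsWithStats(m)
    print(b,"exp",e,[(st[i,4],(R.T@(w("wrist",*(c[i]+[u-13,v-13]),.092)-sp)*1000).round(1)) for i in range(1,n) if st[i,4]>15])
E
python3 bolts.py
```

```text
[ 0.491  -0.0046  0.2003] [-3.1414  0.0003  2.9881] 0.05270497048475174
(-46, 61) exp [325.5556 137.3468] [(np.int32(387), array([-48.1,  59.3]))]
(-46, -61) exp [186.9826 137.4652] [(np.int32(393), array([-48.9, -60.9]))]
(156, 61) exp [313.2347 328.2895] [(np.int32(718), array([155.9,  60.8]))]
(156, -61) exp [199.4522 328.3458] [(np.int32(713), array([155.9, -61.6]))]
```

Run:
```python
from h import *
np.set_printoptions(suppress=True,precision=4)
img=cv2.imread("pics/b_raw.png");g=cv2.cvtColor(img,cv2.COLOR_BGR2GRAY)
sp=np.array([.4918,-.004]);th=-.153;R=np.array([[np.cos(th),-np.sin(th)],[np.sin(th),np.cos(th)]])
for b in[(-46,61),(-46,-61)]:
    e=proj("wrist",(*(sp+R@np.array(b)/1000),.092));u,v=e.round().astype(int)
    q=g[v-14:v+15,u-14:u+15];print(q[::2,::2])
    for T in(60,70,80,90,100):
        n,l,st,c=cv2.connectedComponentsWithStats((q<T).astype(np.uint8))
        print(T,[(st[i,4],st[i,:4].tolist(),(R.T@(w("wrist",*(c[i]+[u-14,v-14]),.092)-sp)*1000).round(1)) for i in range(1,n) if st[i,4]>15])
```

```text
[[172 168 145 131 131 131 130 130 146 196 205 208 208 208 181]
 [137 129 130 131 131 120 102 112 126 137 182 205 203 204 178]
 [161 133 134 130 111  84  82  90 102 120 186 211 210 209 177]
 [174 131 113  90  86  86  88  88  87  91 149 199 214 212 174]
 [174 110  74  84  88  87  89  89  87  85  90 126 198 212 173]
 [174 101  75  87  89  87  89  88  88  86  86 101 192 210 168]
 [165  83  73  86  87  87  90  88  88  86  86 107 195 207 164]
 [182  92  74  86  88  87  89  88  88  85  84 110 201 209 162]
 [190 126  79  87  88  87  88  88  87  86  79 117 210 209 158]
 [188 146  88  86  87  87  88  88  87  81  73 124 210 201 154]
 [185 181 149 114  91  86  89  87  84  83 126 176 210 193 150]
 [185 186 185 177 145  99  86  88 111 164 200 209 209 188 150]
 [187 187 187 188 184 167 139 157 191 209 212 212 212 184 150]
 [193 189 188 188 189 189 200 211 215 214 214 214 215 184 151]
 [208 196 191 189 195 206 214 214 214 214 213 213 215 181 150]]
60 []
70 []
80 [(np.int32(18), [3, 8, 3, 10], array([-48. ,  52.2]))]
90 [(np.int32(276), [2, 3, 20, 20], array([-47.3,  59.5]))]
100 [(np.int32(304), [2,
[... 475 characters left out ...]
2]
 [145 190 134  76  78  77  78  78  78  76  77  72  99 182 192]
 [135 193 153  80  78  78  78  78  78  77  75  68  91 179 195]
 [130 190 157  84  77  76  78  78  77  75  72  70 111 178 189]
 [120 186 181 151 107  77  76  77  76  72  93 140 177 187 187]
 [114 187 190 189 177 142  94  77  87 127 169 187 189 189 189]
 [108 182 185 184 185 181 162 131 153 179 185 185 185 185 184]
 [100 173 181 181 181 181 182 180 182 182 182 183 181 183 183]
 [ 92 173 190 190 190 190 190 189 190 189 189 189 188 190 190]]
60 []
70 []
80 [(np.int32(271), [5, 3, 19, 20], array([-47.7, -60.5]))]
90 [(np.int32(299), [5, 2, 19, 21], array([-47.8, -60.6]))]
100 [(np.int32(325), [4, 2, 21, 22], array([-48. , -60.6]))]
```

The bolts give the spindle at about (0.491, -0.0043), and the hand is right there. Lower onto the spindle with a force check.

Call:
carry_out(series=[[[0, 0, 0, 0, 0, -0.03, 50], [0, 0, 0, 0, 0, -0.03, 50], [0, 0, 0, 0, 0, -0.01, 50], [0, 0, 0, 0, 0, -0.007, 50], [0, 0, 0, 0, 0, -0.005, 50]]])

```text
time_s: 21.08
eef_pos: [0.4918, -0.0039, 0.1186]
orientation: [3.142, 0.001, 2.989]
ft_force: [0.3, 0.5, -1.3]
grip_width: 0.0527
grip_force: 63.9
```

Call:
carry_out(series=[[[0, 0, 0, 0, 0, -0.005, 50], [0, 0, 0, 0, 0, -0.004, 50]]])

```text
time_s: 21.32
eef_pos: [0.4914, -0.0036, 0.1093]
orientation: [3.141, 0.001, 2.99]
ft_force: [-0.3, -0.1, -2.1]
grip_width: 0.0528
grip_force: 63.9
```

It is past the dome with no contact. Down to the plate.

Call:
carry_out(series=[[[0, 0, 0, 0, 0, -0.007, 50], [0, 0, 0, 0, 0, -0.007, 50], [0, 0, 0, 0, 0, -0.004, 50], [0, 0, 0, 0, 0, -0.002, 50], [0, 0, 0, 0, 0, 0, 50]]])

```text
time_s: 21.95
eef_pos: [0.491, -0.0035, 0.089]
orientation: [3.142, -0.0, 2.99]
ft_force: [-0.0, 0.1, -1.3]
grip_width: 0.0527
grip_force: 63.9
```

Call:
carry_out(series=[[[0, 0, 0, 0, 0, -0.0015, 50], [0, 0, 0, 0, 0, -0.0015, 50], [0, 0, 0, 0, 0, 0, 50]]])

```text
time_s: 22.32
eef_pos: [0.4914, -0.0036, 0.0872]
orientation: [-3.142, 0.001, 2.99]
ft_force: [-2.7, 0.8, 7.0]
grip_width: 0.0527
grip_force: 64.7
```

Seated (7 N). Release, rise and go to the narrow spacer.

Call:
carry_out(series=[[[0, 0, 0, 0, 0, 0.001, 70], [0, 0, 0, 0, 0, 0, 80], [0, 0, 0, 0, 0, 0, 80], [0, 0, 0, 0, 0, 0.03, 80], [0, 0, 0, 0, 0, 0.05, 80]]])

```text
time_s: 22.95
eef_pos: [0.4895, -0.0033, 0.1662]
orientation: [3.141, -0.005, 2.99]
ft_force: [0.4, 0.7, 0.3]
grip_width: 0.0682
grip_force: 0.0
```

Call:
carry_out(series=[[[0, 0, 0, 0.006, -0.03, 0.03, 80], [0, 0, 0, 0.011, -0.055, 0, 80], [0, 0, 0, 0.011, -0.055, 0, 80], [0, 0, 0, 0.011, -0.055, 0, 65], [0, 0, 0, 0.011, -0.055, 0, 65]]])

```text
time_s: 23.58
eef_pos: [0.5413, -0.2554, 0.197]
orientation: [3.141, 0.0, 2.99]
ft_force: [0.5, 0.9, 0.3]
grip_width: 0.0555
grip_force: 0.0
```

Call:
carry_out(series=[[[0, 0, 0, 0.011, -0.05, 0, 65], [0, 0, 0, 0.003, -0.006, 0, 65], [0, 0, 0, 0, 0, 0, 65], [0, 0, 0, 0, 0, 0, 65]]])

```text
time_s: 24.08
eef_pos: [0.5549, -0.308, 0.1971]
orientation: [3.141, -0.001, 2.991]
ft_force: [-0.2, 0.0, 0.3]
grip_width: 0.0558
grip_force: 0.0
```

```bash
python3 rings.py
python3 - <<'E'
from h import *
from station import bot
a=bot.camera("scene")["img"];g=cv2.cvtColor(a,cv2.COLOR_BGR2GRAY)
sp=np.array([.4914,-.004]);th=-.153;R=np.array([[np.cos(th),-np.sin(th)],[np.sin(th),np.cos(th)]])
for x in range(-40,115,5):
    print(x,' '.join('%3d'%g[tuple(np.round(proj("scene",(*(sp+R@[x/1000,y/1000]),.099))).astype(int)[::-1])] for y in range(-40,41,5)))
E
```

```text
[ 0.5549 -0.308   0.1971] [ 3.1409 -0.0007  2.9911]
246 291 65.5 centre [ 0.7142 -0.3449] span mm [17.  14.6] mid [ 0.713  -0.3449]
219 265 1688.0 centre [ 0.6713 -0.3734] span mm [105.6  84.1] mid [ 0.6808 -0.3725]
362 233 1245.5 centre [ 0.6537 -0.1875] span mm [98.8 60.9] mid [ 0.66   -0.1851]
431 209 611.5 centre [ 0.6348 -0.1022] span mm [75.4 51.7] mid [ 0.6231 -0.0924]
460 187 1510.0 centre [ 0.6106 -0.0691] span mm [69.8 52.7] mid [ 0.616  -0.0711]
388 178 255.0 centre [ 0.5865 -0.1541] span mm [34.7 23.1] mid [ 0.5849 -0.1554]
200 104 130.0 centre [ 0.4709 -0.3572] span mm [19.5 16.2] mid [ 0.4704 -0.3567]
498 189 3294.0 centre [ 0.6207 -0.0233] span mm [204.9  49.2] mid [ 0.5976 -0.0258]
201 43 68.0 centre [ 0.4112 -0.3437] span mm [ 8.9 14.5] mid [ 0.4113 -0.344 ]
218 156 21137.0 centre [ 0.5311 -0.3488] span mm [244.5 328.6] mid [ 0.5348 -0.3436]
502 35 139.5 centre [ 0.4506 -0.0317] span mm [16.3 11.8] mid [ 0.4502 -0.0312]
-40 137 141 151 154 154 154 154 154 155 155 156 157 157 156 156 157 158
-35 138 144 154 154 154 154 153 154 155 155 156 156 157 156 157 158 157
-30 1
[... 1359 characters left out ...]
52 153 151 116 129 152 152 137 101 130 154 153 154 154 155
70 155 154 154 154 151 106 102 150 155 133  90 126 157 156 156 156 156
75 154 155 154 154 145  98  92 133 155 140  92 128 157 156 157 157 156
80 153 153 154 153 151 107 101 150 154 129  91 130 152 156 157 156 157
85 153 154 154 154 152 110 107 151 155 135  96 112 153 155 156 156 155
90 155 155 155 154 151 118 118 153 155 151 113 116 156 157 156 157 155
95 156 156 155 155 142 100 117 137 115 110  92 122 158 158 158 158 158
100 155 155 155 155 153 102  91  93  96  95  90 109 154 157 157 158 158
105 153 154 153 153 149 104  91  91  95  93  88 113 139 156 156 156 156
110 153 152 153 153 148 131 120 118 114 111 134 142 154 155 156 156 157
```

The wide spacer sits round the spindle and the clip is unmoved. The exposure hid the narrow ring, so I threshold locally.

Run:
```python
from h import *
np.set_printoptions(suppress=True,precision=4)
img=cv2.imread("pics/rings_raw.png");g=cv2.cvtColor(img,cv2.COLOR_BGR2GRAY)
e=proj("wrist",(.5558,-.3094,.014));u,v=e.round().astype(int);print(e)
q=g[v-30:v+31,u-30:u+31];print(q[::4,::4])
for T in(195,205,215,225):
    ct,_=cv2.findContours((q>T).astype(np.uint8),cv2.RETR_EXTERNAL,cv2.CHAIN_APPROX_NONE)
    for c in ct:
        if cv2.contourArea(c)>150:
            a=np.array([w("wrist",*(p[0]+[u-30,v-30]),.014) for p in c.astype(float)]);print(T,(np.ptp(a,0)*1000).round(1),(a.max(0)+a.min(0))/2)
```

```text
[254.4171 171.8363]
[[165 165 167 166 167 171 169 167 166 164 166 166 167 168 170 167]
 [165 167 170 167 167 135 108 105 112 154 167 167 167 166 167 162]
 [162 167 170 163 107 106 105 107 104 108 167 167 170 169 167 165]
 [165 167 170 140 106 105 102 108 109 104 109 167 168 170 167 166]
 [171 171 171 116 105 119 210 229 226 215 125 163 168 170 167 163]
 [170 170 173 136 117 224 229 172 170 217 227 158 168 167 168 165]
 [170 169 173 165 193 228 148 148 146  84 217 216 166 162 165 166]
 [168 170 172 160 221 176 106  99  87  86 156 230 165 162 161 162]
 [170 170 173 152 216 183 104 104 107  86 172 224 167 163 161 163]
 [172 171 172 153 180 225 131 106 104 113 224 207 167 162 163 164]
 [175 172 172 152 150 208 226 217 207 226 225 166 166 163 162 149]
 [176 173 170 164 147 152 168 202 206 185 169 167 165 163 150 145]
 [171 172 169 165 158 153 152 151 161 170 167 166 165 161 142 142]
 [170 172 174 170 170 172 172 171 169 169 168 168 168 150 141 143]
 [174 176 177 177 174 170 171 170 168 167 168 168 166 142 139 140]
 [172 170 171 176 174 169 167 167 165 161 160 163 147 142 139 140]]
195 [35.9 35.3] [ 0.5556 -0.3094]
205 [35.4 35.3] [ 0.5555 -0.3094]
215 [34.9 34.8] [ 0.5552 -0.3093]
```

The plain narrow ring is at (0.5556, -0.3094). Descend and grip.

Call:
carry_out(series=[[[0, 0, 0, 0.0006, -0.0014, -0.05, 65], [0, 0, 0, 0, 0, -0.05, 65], [0, 0, 0, 0, 0, -0.05, 65], [0, 0, 0, 0, 0, -0.028, 65], [0, 0, 0, 0, 0, -0.01, 65]]])

```text
time_s: 24.8
eef_pos: [0.5545, -0.309, 0.0074]
orientation: [3.14, -0.003, 2.991]
ft_force: [0.6, -0.6, 0.4]
grip_width: 0.0554
grip_force: 0.0
```

Call:
carry_out(series=[[[0, 0, 0, 0, 0, -0.007, 65], [0, 0, 0, 0, 0, 0, 65], [0, 0, 0, 0, 0, 0, 30], [0, 0, 0, 0, 0, 0, 30], [0, 0, 0, 0, 0, 0, 30]]])

```text
time_s: 25.42
eef_pos: [0.5567, -0.3116, 0.0041]
orientation: [-3.14, 0.003, 2.99]
ft_force: [-0.7, 1.1, 5.3]
grip_width: 0.035
grip_force: 59.2
```

Call:
carry_out(series=[[[0, 0, 0, 0, 0, 0.03, 30], [0, 0, 0, 0, 0, 0.05, 30], [0, 0, 0, 0, 0, 0.055, 30], [0, 0, 0, -0.006, 0.03, 0.05, 30], [0, 0, 0, -0.01, 0.047, 0.01, 30]]])

```text
time_s: 26.05
eef_pos: [0.5419, -0.2357, 0.2022]
orientation: [-3.138, 0.009, 2.988]
ft_force: [0.3, 0.4, -0.4]
grip_width: 0.0345
grip_force: 60.0
```

Call:
carry_out(series=[[[0, 0, 0, -0.01, 0.05, 0, 30], [0, 0, 0, -0.01, 0.05, 0, 30], [0, 0, 0, -0.01, 0.05, 0, 30], [0, 0, 0, -0.01, 0.045, 0, 30], [0, 0, 0, -0.0085, 0.034, 0, 30]]])

```text
time_s: 26.68
eef_pos: [0.4907, -0.0032, 0.1979]
orientation: [3.141, 0.001, 2.991]
ft_force: [0.5, 0.6, 0.1]
grip_width: 0.0346
grip_force: 60.0
```

Call:
carry_out(series=[[[0, 0, 0, 0, 0, 0, 30], [0, 0, 0, 0, 0, 0, 30], [0, 0, 0, 0, 0, 0, 30]]])

```text
time_s: 27.05
eef_pos: [0.4916, -0.0059, 0.1973]
orientation: [-3.141, 0.001, 2.988]
ft_force: [-0.7, 0.2, -0.1]
grip_width: 0.0348
grip_force: 60.1
```

Call:
carry_out(series=[[[0, 0, 0, -0.0005, 0.002, -0.03, 30], [0, 0, 0, 0, 0, -0.03, 30], [0, 0, 0, 0, 0, -0.008, 30], [0, 0, 0, 0, 0, -0.005, 30], [0, 0, 0, 0, 0, -0.005, 30]]])

```text
time_s: 27.68
eef_pos: [0.4916, -0.0034, 0.1198]
orientation: [3.142, 0.002, 2.989]
ft_force: [-0.3, 0.2, -0.8]
grip_width: 0.0349
grip_force: 60.1
```

Call:
carry_out(series=[[[0, 0, 0, 0, 0, -0.005, 30], [0, 0, 0, 0, 0, -0.005, 30], [0, 0, 0, 0, 0, 0, 30]]])

```text
time_s: 28.05
eef_pos: [0.4904, -0.0029, 0.1088]
orientation: [3.141, -0.001, 2.99]
ft_force: [-1.3, 0.5, 0.0]
grip_width: 0.0347
grip_force: 60.1
```

Call:
carry_out(series=[[[0, 0, 0, 0, 0, -0.003, 30], [0, 0, 0, 0, 0, -0.002, 30], [0, 0, 0, 0, 0, -0.0015, 30], [0, 0, 0, 0, 0, 0, 30]]])

```text
time_s: 28.55
eef_pos: [0.4907, -0.0029, 0.103]
orientation: [3.142, 0.0, 2.99]
ft_force: [-2.0, -0.2, 4.3]
grip_width: 0.0349
grip_force: 60.5
```

Seated on the wide spacer. Release and retreat.

Call:
carry_out(series=[[[0, 0, 0, 0, 0, 0, 50], [0, 0, 0, 0, 0, 0, 70], [0, 0, 0, 0, 0, 0, 70], [0, 0, 0, 0, 0, 0.03, 70], [0, 0, 0, 0, 0, 0.05, 70]]])

```text
time_s: 29.18
eef_pos: [0.4892, -0.0027, 0.1817]
orientation: [3.141, -0.004, 2.99]
ft_force: [1.1, -0.7, 0.7]
grip_width: 0.0598
grip_force: 0.0
```

Call:
carry_out(series=[[[0, 0, 0, 0, 0, 0.04, 70], [0, 0, 0, 0, -0.05, 0.04, 70], [0, 0, 0, -0.01, -0.05, 0, 70], [0, 0, 0, -0.01, -0.05, 0, 70], [0, 0, 0, -0.01, -0.05, 0, 70]]])

```text
time_s: 29.8
eef_pos: [0.4603, -0.2033, 0.2618]
orientation: [-3.142, 0.001, 2.99]
ft_force: [0.4, -0.3, 0.0]
grip_width: 0.0601
grip_force: 0.0
```

Call:
carry_out(series=[[[0, 0, 0, -0.01, -0.04, 0, 70], [0, 0, 0, 0, 0, 0, 70], [0, 0, 0, 0, 0, 0, 70]]])

```text
time_s: 30.18
eef_pos: [0.4505, -0.2415, 0.2614]
orientation: [3.141, -0.0, 2.989]
ft_force: [0.2, -0.1, 0.4]
grip_width: 0.0601
grip_force: 0.0
```

Run:
```python
from h import *
from station import bot
s=bot.get_state();print(s["eef_pos"],s["ft_force"])
a=bot.camera("scene")["img"];g=cv2.cvtColor(a,cv2.COLOR_BGR2GRAY)
b=bot.camera("top")["img"];gb=cv2.cvtColor(b,cv2.COLOR_BGR2GRAY);cv2.imwrite("pics/sf.png",a);cv2.imwrite("pics/tf.png",b)
sp=np.array([.4914,-.004]);th=-.153;R=np.array([[np.cos(th),-np.sin(th)],[np.sin(th),np.cos(th)]])
for n,G,z,r in(("scene",g,.113,range(-32,36,4)),("top",gb,.113,range(-32,36,4)),("scene",g,.095,range(55,115,5))):
    print(n,z)
    for x in r: print(x,' '.join('%3d'%G[tuple(np.round(proj(n,(*(sp+R@[x/1000,y/1000]),z))).astype(int)[::-1])] for y in range(-32,33,4)))
# bystanders / stand: change against the first pictures
for n,i in(("scene",a),("top",b)):
    d=cv2.absdiff(i,cv2.imread(f"pics/{n}0.png")).max(2)
    for nm,X in(("cw",(.765,-.269,.025)),("eyep",(.689,.331,.04)),("nut",(.382,.424,.008)),("wedge",(.458,.297,.13)),("green",(.501,-.23,.007)),("purple",(.615,-.36,.007))):
        u,v=proj(n,X).astype(int);print(n,nm,d[v-10:v+11,u-10:u+11].mean().round(1),end="; ")
```

```text
[ 0.45052838 -0.24146931  0.26144247] [ 0.19818468 -0.14223651  0.4498494 ]
scene 0.113
-32 131 152 151 150 150 149 148 146 146 155 154 151 151 150 149 148 149
-28 146 152 153 154 153 154 152 153 154 154 155 155 155 156 156 156 156
-24 151 153 154 153 152 151 147 147 146 150 154 155 155 155 156 156 157
-20 153 152 152 152 147 139 130 133 140 147 153 155 154 156 156 155 156
-16 150 151 151 143 129 117 132 137 140 142 152 152 154 154 154 154 155
-12 150 151 149 128 113 130 132 115 120 124 136 145 154 155 154 154 155
-8 153 152 144 128 123 141 123 109 124 124 117 129 137 157 155 155 155
-4 152 153 135 110 129 144 109 112 126 131 120 108 130 155 152 155 155
0 152 152 124 116 112 144 127 112 129 132 112 109 135 148 147 153 154
4 152 144 132 129 119 143 129 110 122 115 109 130 146 145 143 152 154
8 152 137 128 138 126 139 135 110 125 125 127 136 148 138 145 154 156
12 153 136 127 138 124 115 140 141 145 147 150 150 140 131 150 152 155
16 155 151 126 137 125 112 118 127 143 148 149 144 131 132 151 145 145
20 153 148 117 127 131 129 118 120 125 134 136 134 130 151 154 138 139
24 151 145 128 
[... 1769 characters left out ...]
156 156 156 156
80 153 153 154 151 103  91 132 151 153 147  99  91 135 152 155 155 155
85 153 153 153 151 118 101 138 152 155 151 112  99 140 153 155 154 154
90 154 154 153 147 114 101 136 143 143 137 100  97 144 157 157 157 157
95 155 155 154 134 106  93 101 112 115  95  92  93 113 156 157 157 157
100 153 154 154 132 101  91  91  90  92  92  90  90 109 153 155 156 156
105 152 151 152 148 116 104  97  97 113 112 110 107 128 145 155 155 155
110 154 153 153 148 138 137 136 137 136 136 133 134 154 156 156 156 156
scene cw 1.6; scene eyep 1.1; scene nut 1.1; scene wedge 3.6; scene green 8.4; scene purple 11.7; top cw 7.4; top eyep 3.7; top nut 3.5; top wedge 8.0; top green 13.3; top purple 14.3;
```

The checks agree: both spacers are seated at the expected heights, the clip's bow is at about 100 mm, the wedge is in its stand and the bystanders are unchanged. Handing in.

```bash
python3 -c "
from station import bot
print(bot.sign_off())"
```

```text
the job is handed in; nothing more can be done
None
```

The job is handed in at about 30 s of the 72 s allowed: the clip is off and flat on the plate with its bow about 10 cm from the spindle, both spacers are on the spindle (wide below, narrow on top), the wedge hangs in its stand and the bystanders are where they were; the last checks used image values, contact forces and heights because the picture views were used up.

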